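# Put the balance check weights away

## Robot

A 6-joint arm with a two-finger parallel gripper is mounted at the origin on the work surface. World frame = base frame: x ahead of the robot, y to its left, z up, the work surface at z = 0. Lengths are in m, angles in degrees, forces in N, time in s.
With the tool pointing down it reaches from about 0.4 to 0.825 m from the base axis. Payload 7 kg.
Tool frame: the origin (TCP) lies midway between the tips of the shut fingers; the grasp point (between the pads) lies ctrl.tcp_to_grasp behind it (ctrl.tcp_to_grasp is the distance from the TCP to the grasp point, in m); y points along the fingers, z is the direction in which the jaws open and shut, and the axes are right-handed (so a half turn about y gives the same grasp; the last joint's range is limited). The gripper opens to 88 mm and grips with 3 to 60 N. Pads are 19 mm wide; open, the fingers measure 130 mm over their backs; the gripper's body (78 mm by 193 mm) begins 47 mm behind the grasp point.
Start: joints at [86.58, 20.546, 0.682, 0, -70.136, -16.507], TCP at [0.23, 0.635, 0.227] pointing down, gripper open.
Joint ranges: [-176.03, 176.03], [-82.01, 121.73], [-58.28, 71.71], [-173.87, 95.51], [-174.79, -0.11], [-173.66, 173.66]. Speed limits (degrees/s): [136.94, 136.94, 172.46, 180, 180, 180].

## Interface

Orientations are given as [roll, pitch, yaw] about the fixed x, y, z axes, in that order (R = Rz(yaw) Ry(pitch) Rx(roll)).
In Python, from plant import ctrl, snapshot, silhouettes gives the robot as it stands.
- The arm moves only by the shell command python3 -m pendant 'ROWS'. ROWS is JSON, a list that holds one entry, the list of rows, each a list of 7 numbers: the shift along the tool's x, y, z in cm, then the turn, a rotation vector about the tool's x, y, z in degrees, then the opening, from 0 (shut) to 1 (fully open). In form: [[[x, y, z, rx, ry, rz, hand], ...]]. A call has 1 to 12 rows; each row shifts and turns the commanded pose from where the row before left it, along the tool's axes as they then stand; what a row does not reach is not made up. A row lasts 1/12 s, in which the tool goes at most 41.7 mm and 7.16 degrees, less where a joint would pass 70% of its speed; a pose out of reach is approached as far as the arm can. A call with a gripper value outside its range is refused whole. The fingers move at their own pace and stop on an object; the grip force is fixed at half the most. Time passes only in rows, so rows that do not move let the fingers close. It gives the time, the measured TCP pose, the force and the opening at its end, in the units of the state.
- ctrl.get_obs(): the state, without advancing time (a new reading comes with each control period).
- snapshot(name): name is "scene" or "top" or "wrist"; returns a dict with "image" (384x512x3 uint8, red, green, blue), "camera_matrix" (3x3 intrinsics, pixels), "dist_coeffs" ([k1, k2, p1, p2, k3] as OpenCV has them; the pictures are not rectified), "eye" and "orientation" of the camera in the world; the wrist camera has in their place "mount" (4x4, takes a point from camera to tool coordinates, whose origin is the TCP and whose axes are the tool frame's). Camera axes: x right, y down, z forward; pixel columns grow to the right and rows downward; lengths in m; the calibration is good to about 2 mm. A picture is of the moment at which its call begins: read the wrist's pose just before it. There is no depth.
- ctrl.close_job(): hands the job in, once; it reports no verdict.
Trained networks look in a picture, given as the dict that the camera call returned (one of the last four; its "shot" number tells which), for a name from the list of things; names that differ only in an ending like _2 or _b are one class to them, and where a whole thing is asked for, a point or a joint stands for the part that bears it (a point fixed in the world has none). Each returns a list of dicts, best first, with "confidence" (0 to 1); they miss things now and then, are a little off and sometimes report something else, mostly with a low value. They report only what shows in the picture. A call takes as long as a camera call. They do not tell look-alikes from the thing itself.
- silhouettes(picture, thing): "mask" (384x512 bool, what is visible of it) and "bbox" ([left, top, width, height] in pixels, round what is visible of it).
The state is a dict: "clock": time; "joint_pos": joint angles; "qvel": joint speeds; "tau": joint torques, N m; "tool_pos": TCP position; "orientation": TCP orientation; "force": force on the tool from outside, world axes, zero at the start; "moment": the same for the moment, N m; "opening": finger opening in m.
Only numpy, scipy, OpenCV 4.12 (cv2) and the standard library are available. Lean on these libraries where they do the work, as an engineer would, in place of code of your own. Each camera call takes 0.05 s, during which the arm holds its last target.

## Task

The balance check is over: take down the stack of four steel check weights from the balance pan and put each one away in its own storage dish, the largest weight in the largest dish and so on down to the smallest in the smallest, each upright and lying flat on the dish floor inside the rim. Set the weights down gently, without dropping them, and leave the small sample bottle that stands among the dishes undisturbed.

Things in the scene. Friction and masses are not known exactly. Their poses are not given: they have to be found in the camera images.
- weight_xl: the largest check weight: a plain upright steel disc 66 mm in diameter and 26 mm tall, about 0.70 kg, at the start lying at the bottom of the stack, on the balance pan. Loose. Origin: centre of its underside; z up along its axis.
- weight_l: the second largest check weight: a plain upright steel disc 52 mm in diameter and 26 mm tall, about 0.43 kg, at the start lying in the stack on top of the 66 mm weight. Loose. Origin: centre of its underside; z up along its axis.
- weight_m: the third largest check weight: a plain upright steel disc 38 mm in diameter and 26 mm tall, about 0.23 kg, at the start lying in the stack on top of the 52 mm weight. Loose. Origin: centre of its underside; z up along its axis.
- weight_s: the smallest check weight: a plain upright steel disc 24 mm in diameter and 26 mm tall, about 0.09 kg, at the start lying in the stack on top of the 38 mm weight. Loose. Origin: centre of its underside; z up along its axis.
- dish_xl: the largest storage dish, for the 66 mm weight: a fixed round grey plastic dish on the bench, inner diameter 82 mm, outer diameter 90 mm; floor 3 mm thick, rim wall 4 mm thick whose top is 7 mm above the bench (4 mm above the dish floor). Origin: centre of its underside, at bench height; z up.
- dish_l: the second largest storage dish, for the 52 mm weight: a fixed round grey plastic dish on the bench, inner diameter 68 mm, outer diameter 76 mm; floor 3 mm thick, rim wall 4 mm thick whose top is 7 mm above the bench (4 mm above the dish floor). Origin: centre of its underside, at bench height; z up.
- dish_m: the third largest storage dish, for the 38 mm weight: a fixed round grey plastic dish on the bench, inner diameter 54 mm, outer diameter 62 mm; floor 3 mm thick, rim wall 4 mm thick whose top is 7 mm above the bench (4 mm above the dish floor). Origin: centre of its underside, at bench height; z up.
- dish_s: the smallest storage dish, for the 24 mm weight: a fixed round grey plastic dish on the bench, inner diameter 40 mm, outer diameter 48 mm; floor 3 mm thick, rim wall 4 mm thick whose top is 7 mm above the bench (4 mm above the dish floor). Origin: centre of its underside, at bench height; z up.
- balance: white electronic balance, fixed on the bench to the robot's left; its body 270 x 190 mm, up to 66 mm high; round dark metal pan 130 mm in diameter whose flat top is 78 mm above the bench. Origin: on the bench under the centre of the pan; x points from the display (near the robot) to the rear. The stack of weights stands on the pan.
- sample_bottle: loose clear plastic sample bottle with a white cap, 48 mm in diameter, 105 mm tall, 0.12 kg, standing upright on the bench among the dishes; not to be disturbed. Origin: centre of its underside; z up.
Not all that is in view belongs to the job. What is shaped like the dish_xl but brown or yellow is not meant.

How it is judged (in metres and radians):
At the end, for the whole second after the job is handed in: Each weight rests flat (within 0.06 rad) on the floor of its own dish, centre within 9.5 mm of the dish's centre (anywhere inside the rim), underside 0.5 to 5 mm above the bench, at rest; the sample bottle is upright (within 0.1 rad), within 30 mm of its start (horizontal distance between weight_xl and dish_xl below 0.0095 m and z of weight_xl in the frame of dish_xl between 0.0005 and 0.005 m and angle between each of weight_xl, weight_l, weight_m, weight_s's own z axis and vertical below 0.06 rad and linear speed of each of weight_xl, weight_l, weight_m, weight_s below 0.01 m/s and horizontal distance between weight_l and dish_l below 0.0095 m and z of weight_l in the frame of dish_l between 0.0005 and 0.005 m and horizontal distance between weight_m and dish_m below 0.0095 m and z of weight_m in the frame of dish_m between 0.0005 and 0.005 m and horizontal distance between weight_s and dish_s below 0.0095 m and z of weight_s in the frame of dish_s between 0.0005 and 0.005 m and angle between sample_bottle's own z axis and vertical below 0.1 rad and distance of sample_bottle from where it was at the start of the episode below 0.03 m); the robot touches nothing.
It fails at once if a weight is dropped (falls freely for more than about 20 mm) ((contact force between weight_xl and anything else below 0.01 N and linear speed of weight_xl above 0.6 m/s) or (contact force between weight_l and anything else below 0.01 N and linear speed of weight_l above 0.6 m/s) or (contact force between weight_m and anything else below 0.01 N and linear speed of weight_m above 0.6 m/s) or (contact force between weight_s and anything else below 0.01 N and linear speed of weight_s above 0.6 m/s)).
It fails at once if the sample bottle is tipped or pushed more than 30 mm (angle between sample_bottle's own z axis and vertical above 0.4 rad or distance of sample_bottle from where it was at the start of the episode above 0.03 m).
It also fails if it takes over 122 s, if anything falls off the work surface, if the arm or the gripper's body presses on something with over 40 N, if the wrist force passes 120 N, or if a joint passes its speed limit or range.

## Working session

There is one attempt and no reset: what is moved stays moved. The work goes in short steps, Python scripts to look and compute and a shell command to move; the robot and the scene stay as the last step left them, time stands still between calls to the robot, and variables do not carry over. Pictures are saved under pics/ and viewed, and the job is handed in when it is done.

```bash
ls; mkdir -p pics; python3 - <<'E'
from plant import ctrl,snapshot,silhouettes
import cv2
print(ctrl.get_obs(), ctrl.tcp_to_grasp)
for n in ["scene","top","wrist"]:
    s=snapshot(n); cv2.imwrite(f"pics/{n}0.png",s["image"][:,:,::-1])
    print(n,{k:v for k,v in s.items() if k!="image"})
E
```

```text
pics
{'clock': 0.0, 'joint_pos': array([ 8.65805238e+01,  2.05914996e+01,  6.33002447e-01, -2.13218853e-02,
       -7.01346154e+01, -1.65056039e+01]), 'qvel': array([ 0.05889571,  0.01971826, -0.04618706,  0.03872481,  0.01056439,
        0.07405497]), 'tau': array([-2.18263383e-03, -5.82717276e+01,  2.93053025e+01,  6.99723065e+00,
        6.76953845e-03, -1.62989627e-04]), 'tool_pos': array([0.22989942, 0.63411838, 0.22561231]), 'orientation': array([-8.99050293e+01,  7.23903333e-03,  1.60067664e+02]), 'force': array([ 0.68517205, -0.28646922, -0.6962872 ]), 'moment': array([ 0.00670652,  0.02291872, -0.00441876]), 'opening': 0.08777865440439073} 0.0188
scene {'camera_matrix': array([[436.04303276,   0.        , 249.56108754],
       [  0.        , 436.04303276, 192.87050491],
       [  0.        ,   0.        ,   1.        ]]), 'dist_coeffs': array([-0.03065877,  0.        ,  0.        ,  0.        ,  0.        ]), 'eye': array([0.74492776, 0.43017943, 1.10388103]), 'orientation': array([-148.55990214,    0.46403395,  150.92002431]), 'shot': 1}
top {'camera_matrix': array([[361.96
[... 294 characters left out ...]
ion': array([-174.458015  ,    2.18928449,  -91.74988687]), 'shot': 2}
wrist {'camera_matrix': array([[276.0079789 ,   0.        , 250.35886804],
       [  0.        , 276.0079789 , 199.08177248],
       [  0.        ,   0.        ,   1.        ]]), 'dist_coeffs': array([-0.02206384,  0.        ,  0.        ,  0.        ,  0.        ]), 'mount': array([[-1.47680557e-04,  9.56391020e-01,  2.92089361e-01,
        -7.97584702e-02],
       [ 1.31247281e-04, -2.92089343e-01,  9.56391028e-01,
        -1.57325830e-01],
       [ 9.99999980e-01,  1.79576294e-04, -8.23878040e-05,
         5.35171673e-04],
       [ 0.00000000e+00,  0.00000000e+00,  0.00000000e+00,
         1.00000000e+00]]), 'shot': 3}
```

View pics/scene0.png

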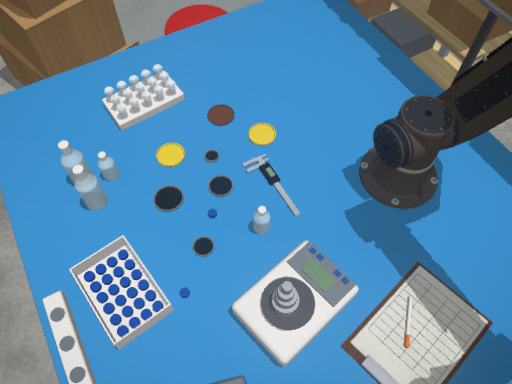

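View pics/top0.png

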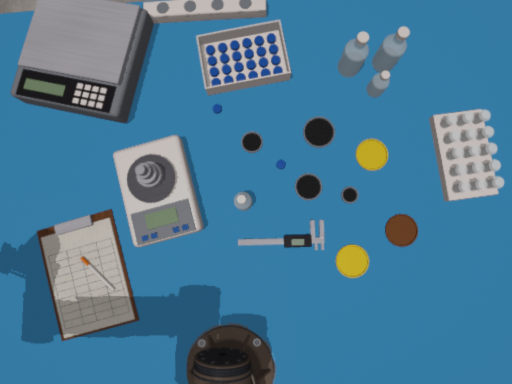

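View pics/wrist0.png

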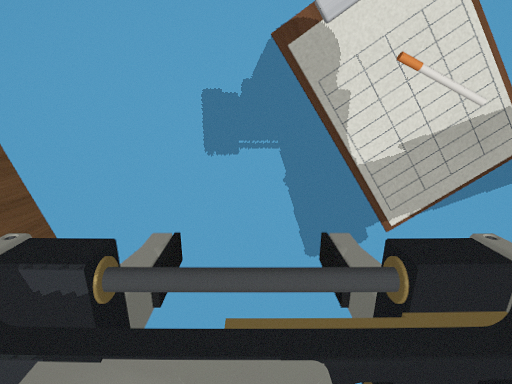

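The scene shows four grey/dark dishes. In the top picture they are at about (319,132), (309,187), (252,142) and (350,194), with the bottle at (243,201) and the stack at (148,172). The look-alikes are yellow dishes at (372,155) and (352,261), a brown dish at (401,230), and other bottles at (355,53), (391,50) and (378,84). I'll check a close crop and run the networks.

```bash
cat > h.py <<'E'
import numpy as np, cv2
from scipy.spatial.transform import Rotation as R
def rot(rpy): return R.from_euler('xyz',rpy,degrees=True).as_matrix()
def campose(s,obs=None):
    if 'mount' in s:
        T=np.eye(4);T[:3,:3]=rot(obs['orientation']);T[:3,3]=obs['tool_pos'];M=T@s['mount'];return M[:3,:3],M[:3,3]
    return rot(s['orientation']),np.array(s['eye'])
def proj(s,P,obs=None):
    Rc,e=campose(s,obs); rv=cv2.Rodrigues(Rc.T)[0]
    return cv2.projectPoints(np.asarray(P,float).reshape(-1,3),rv,-Rc.T@e,s['camera_matrix'],s['dist_coeffs'])[0].reshape(-1,2)
def unproj(s,uv,z,obs=None):
    Rc,e=campose(s,obs)
    n=cv2.undistortPoints(np.asarray(uv,float).reshape(-1,1,2),s['camera_matrix'],s['dist_coeffs']).reshape(-1,2)
    d=np.c_[n,np.ones(len(n))]@Rc.T
    return e+d*((z-e[2])/d[:,2])[:,None]
def circ(c,r,z,n=72):
    a=np.linspace(0,2*np.pi,n,endpoint=False);return np.c_[c[0]+r*np.cos(a),c[1]+r*np.sin(a),np.full(n,z)]
def rpx(s): return s['image'][:,:,::-1].copy()
E
python3 - <<'E'
from plant import *
from h import *
import pickle
S={n:snapshot(n) for n in ["scene","top"]}
pickle.dump(S,open('S0.pkl','wb'))
for n,s in S.items():
    for t in ["dish_xl","dish_l","dish_m","dish_s","sample_bottle","balance","weight_xl","weight_l","weight_m","weight_s"]:
        for d in silhouettes(s,t)[:5]:
            m=d['mask'];ys,xs=np.nonzero(m)
            print(n,t,round(d['confidence'],2),d['bbox'],m.sum(), np.round(unproj(s,[[xs.mean(),ys.mean()]],0.005)[0],4))
t=rpx(S['top'])[95:285,100:430]; cv2.imwrite('pics/t1.png',cv2.resize(t,None,fx=2.4,fy=2.4,interpolation=cv2.INTER_CUBIC))
t=rpx(S['scene'])[120:370,130:370]; cv2.imwrite('pics/s1.png',cv2.resize(t,None,fx=2.4,fy=2.4,interpolation=cv2.INTER_CUBIC))
E
```

```text
scene dish_xl 0.74 [153.5, 186.1, 31.4, 28.0] 640 [ 0.6422 -0.2634  0.005 ]
scene dish_xl 0.72 [156.1, 143.8, 27.4, 21.2] 552 [ 0.5732 -0.409   0.005 ]
scene dish_xl 0.63 [275.2, 287.2, 25.8, 23.5] 180 [0.5034 0.1701 0.005 ]
scene dish_xl 0.59 [248.8, 121.7, 26.3, 25.0] 530 [ 0.2828 -0.3405  0.005 ]
scene dish_xl 0.57 [210.0, 101.5, 24.8, 27.1] 476 [ 0.362  -0.4775  0.005 ]
scene dish_l 0.89 [193.1, 238.0, 22.3, 20.6] 377 [ 0.6215 -0.0753  0.005 ]
scene dish_l 0.81 [207.5, 174.6, 26.5, 21.7] 413 [ 0.4898 -0.229   0.005 ]
scene dish_l 0.55 [203.1, 145.4, 18.0, 15.6] 146 [ 0.4622 -0.34    0.005 ]
scene dish_m 0.89 [193.1, 238.0, 22.3, 20.6] 377 [ 0.6215 -0.0753  0.005 ]
scene dish_m 0.81 [207.5, 174.6, 26.5, 21.7] 413 [ 0.4898 -0.229   0.005 ]
scene dish_m 0.55 [203.1, 145.4, 18.0, 15.6] 146 [ 0.4622 -0.34    0.005 ]
scene dish_s 0.89 [193.1, 238.0, 22.3, 20.6] 377 [ 0.6215 -0.0753  0.005 ]
scene dish_s 0.81 [207.5, 174.6, 26.5, 21.7] 413 [ 0.4898 -0.229   0.005 ]
scene dish_s 0.55 [203.1, 145.4, 18.0, 15.6] 146 [ 0.4622 -0.34    0.005 ]
scene sample_bottle 0.89 [252.4, 205.6, 21.3, 29
[... 2276 characters left out ...]
0.65 [146.8, 166.5, 16.7, 19.2] 126 [0.5271 0.1937 0.005 ]
top weight_l 0.65 [133.5, 166.4, 14.6, 10.3] 150 [0.5514 0.2368 0.005 ]
top weight_l 0.61 [138.4, 166.3, 20.5, 15.2] 164 [0.5307 0.2122 0.005 ]
top weight_l 0.52 [142.7, 166.4, 8.9, 11.6] 89 [0.5476 0.2189 0.005 ]
top weight_m 0.65 [133.5, 166.4, 14.6, 10.3] 150 [0.5514 0.2368 0.005 ]
top weight_m 0.61 [138.4, 166.3, 20.5, 15.2] 164 [0.5307 0.2122 0.005 ]
top weight_m 0.52 [142.7, 166.4, 8.9, 11.6] 89 [0.5476 0.2189 0.005 ]
top weight_s 0.65 [133.5, 166.4, 14.6, 10.3] 150 [0.5514 0.2368 0.005 ]
top weight_s 0.61 [138.4, 166.3, 20.5, 15.2] 164 [0.5307 0.2122 0.005 ]
top weight_s 0.52 [142.7, 166.4, 8.9, 11.6] 89 [0.5476 0.2189 0.005 ]
```

View pics/t1.png

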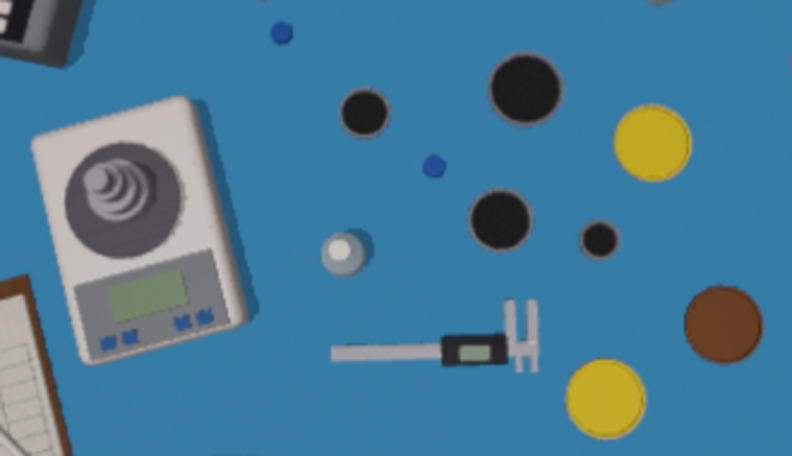

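View pics/s1.png

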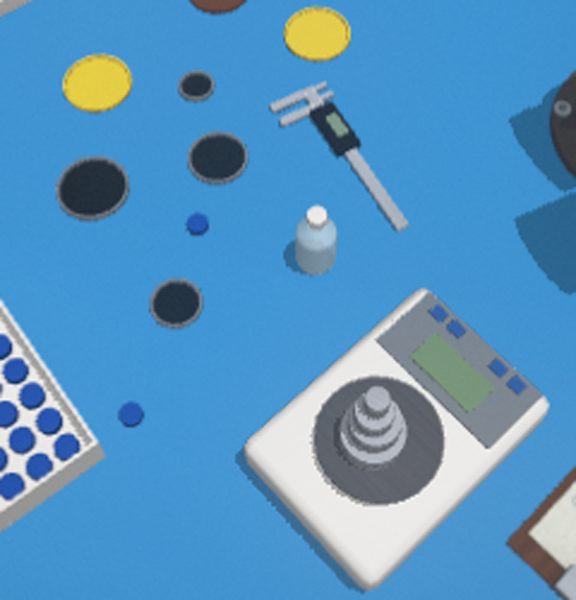

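The choice is the four dark dishes, sized as expected: XL (319,132), L (309,187), M (252,142), S (350,194). The yellow and brown ones are ruled out. Next I measure the stack, dish centres and bottle by model fits.

```bash
python3 - <<'E'
from h import *
import pickle
S=pickle.load(open('S0.pkl','rb'))
# stack small top
print('S top', unproj(S['top'],[[141,170]],.182), unproj(S['scene'],[[287,285.8]],.182))
print('pan', unproj(S['top'],[[(123/2.4)+100,200/2.4+95]],.078), unproj(S['scene'],[[378.5/2.4+130,440/2.4+120]],.078))
print('cap', unproj(S['top'],[[339/2.4+100,250/2.4+95]],.105), unproj(S['scene'],[[317/2.4+130,213/2.4+120]],.105))
D={'xl':(.6415,-.2645,41),'l':(.489,-.229,34),'m':(.621,-.076,27),'s':(.462,-.341,20)}
for n,s in S.items():
    g=s['image'].astype(int).max(2)
    for k,(x,y,r) in D.items():
        c=proj(s,[[x,y,.005]])[0]; m=np.zeros(g.shape,np.uint8); cv2.circle(m,tuple(np.round(c).astype(int)),24,1,-1)
        dm=((g<75)&(m>0)).astype(np.uint8); nn,lab,st,ce=cv2.connectedComponentsWithStats(dm)
        i=1+np.argmax(st[1:,4]); p=unproj(s,[ce[i]],.004)[0]; q=proj(s,circ(p,r/1000,.005)).astype(np.float32)
        print(n,k,np.round(p,4),st[i],'model area',round(cv2.contourArea(q)))
E
```

```text
S top [[0.51889397 0.17725827 0.182     ]] [[0.52207146 0.18310323 0.182     ]]
pan [[0.51442206 0.18650275 0.078     ]] [[0.51830089 0.19322606 0.078     ]]
cap [[ 0.44938599 -0.0501727   0.105     ]] [[ 0.45027435 -0.04862821  0.105     ]]
scene xl [ 0.6432 -0.2648  0.004 ] [155 187  27  22 462] model area 521
scene l [ 0.4893 -0.2284  0.004 ] [210 177  21  17 286] model area 342
scene m [ 0.621  -0.0752  0.004 ] [194 238  19  16 223] model area 276
scene s [ 0.4633 -0.3408  0.004 ] [206 151  12   9  76] model area 104
top xl [ 0.6412 -0.2658  0.004 ] [305 118  28  28 621] model area 654
top l [ 0.4873 -0.2292  0.004 ] [296 175  24  24 446] model area 472
top m [ 0.6196 -0.0762  0.004 ] [243 133  18  18 263] model area 282
top s [ 0.461  -0.3419  0.004 ] [343 188  14  14 150] model area 165
```

```bash
python3 -m pendant '[[[-2.4,-0.3,1.8,0,0,0,1],[-2.4,-0.3,1.8,0,0,0,1],[-2.4,-0.3,1.8,0,0,0,1],[-2.4,-0.3,1.8,0,0,0,1],[-2.4,-0.3,1.8,0,0,0,1],[-2.4,-0.3,1.8,0,0,0,1],[-2.4,-0.3,1.8,0,0,0,1],[-2.4,-0.3,1.8,0,0,0,1],[-2.4,0,1.8,0,0,0,1],[-2.4,0,1.8,0,0,0,1],[-2.4,0,1.8,0,0,0,1],[-2.4,0,1.8,0,0,0,1]]]'; python3 -m pendant '[[[-2.4,0,1.8,0,0,0,1],[-2.4,0,1.8,0,0,0,1],[-2.4,0,1.8,0,0,0,1],[-2.4,0,1.8,0,0,0,1],[-2.4,0,1.8,0,0,0,1],[-1.9,0,1.8,0,0,0,1],[0,0,0,0,0,0,1],[0,0,0,0,0,0,1]]]'
cat > look.py <<'E'
from plant import *
from h import *
import pickle,sys
tag=sys.argv[1]
o=ctrl.get_obs(); s=snapshot('wrist'); pickle.dump((o,s),open(f'w{tag}.pkl','wb'))
print({k:np.round(o[k],4) for k in ['clock','tool_pos','orientation','opening','joint_pos','force']})
cv2.imwrite(f'pics/w{tag}.png',rpx(s))
E
python3 look.py 1
```

```text
clock: 2.25
tool_pos: [0.4277, 0.332, 0.2509]
orientation: [-90.0, 0.0, 160.1]
force: [0.2, -0.5, -1.7]
opening: 0.0878
clock: 2.92
tool_pos: [0.5215, 0.1832, 0.2505]
orientation: [-90.0, -0.0, 159.9]
force: [0.2, -0.1, 0.4]
opening: 0.0876
{'clock': np.float64(2.9167), 'tool_pos': array([0.5215, 0.1832, 0.2505]), 'orientation': array([-8.999940e+01, -1.600000e-03,  1.599252e+02]), 'opening': np.float64(0.0876), 'joint_pos': array([ 3.96603e+01,  8.16780e+00, -1.27757e+01, -1.20000e-03,
       -6.90579e+01,  3.02653e+01]), 'force': array([ 0.1659, -0.0851,  0.3839])}
```

View pics/w1.png

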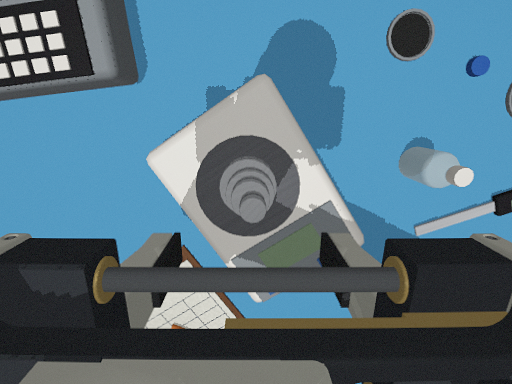

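The wrist view shows the stack at (252,190), with the smallest weight's top at about (252,207), between the fingers. I'll overlay the stack model and refine it.

```bash
cat > ov.py <<'E'
from h import *
import pickle,sys,json
o,s=pickle.load(open(f'w{sys.argv[1]}.pkl','rb'))
# items: list of [x,y,r,z]
K=5; box=[int(v) for v in sys.argv[3].split(',')]  # x0,y0,x1,y1
K=min(800/(box[2]-box[0]),600/(box[3]-box[1]))
im=rpx(s)[box[1]:box[3],box[0]:box[2]]; im=cv2.resize(im,None,fx=K,fy=K,interpolation=cv2.INTER_CUBIC)
im=cv2.convertScaleAbs(im,alpha=1.3)
for x,y,r,z in json.loads(sys.argv[2]):
    q=((proj(s,circ((x,y),r,z),o)-[box[0]-.5,box[1]-.5])*K-.5)
    cv2.polylines(im,[np.round(q).astype(np.int32)],True,(0,0,255),1)
cv2.imwrite(sys.argv[4],im)
E
python3 ov.py 1 '[[0.52,0.18,0.012,0.182],[0.52,0.18,0.019,0.156],[0.52,0.18,0.026,0.130],[0.52,0.18,0.033,0.104],[0.52,0.18,0.033,0.078]]' 190,130,310,220 pics/ov1.png
```

```text
(no output)
```

View pics/ov1.png

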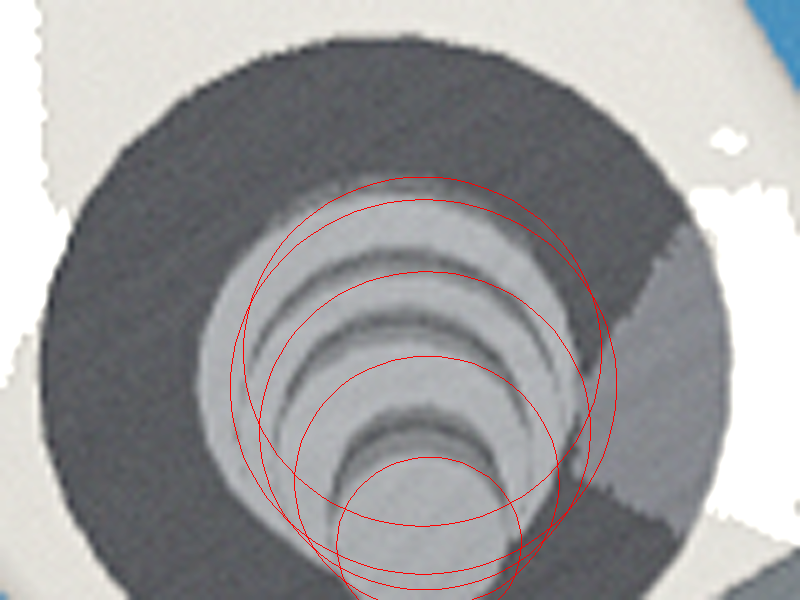

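```bash
python3 - <<'E'
from h import *
import pickle
o,s=pickle.load(open('w1.pkl','rb'))
im=cv2.cvtColor(rpx(s)[150:230,212:292],cv2.COLOR_BGR2GRAY)
im=cv2.createCLAHE(4,(4,4)).apply(im)
im=cv2.resize(im,None,fx=7.5,fy=7.5,interpolation=cv2.INTER_CUBIC)
im=cv2.cvtColor(im,cv2.COLOR_GRAY2BGR)
for i in range(0,80,10):
    cv2.putText(im,str(212+i),(int(i*7.5),10),0,.4,(0,255,255),1);cv2.putText(im,str(150+i),(0,int(i*7.5)+4),0,.4,(0,255,255),1)
    cv2.line(im,(int(i*7.5),0),(int(i*7.5),600),(0,120,120),1);cv2.line(im,(0,int(i*7.5)),(600,int(i*7.5)),(0,120,120),1)
cv2.imwrite('pics/c1.png',im)
E
```

```text
(no output)
```

View pics/c1.png

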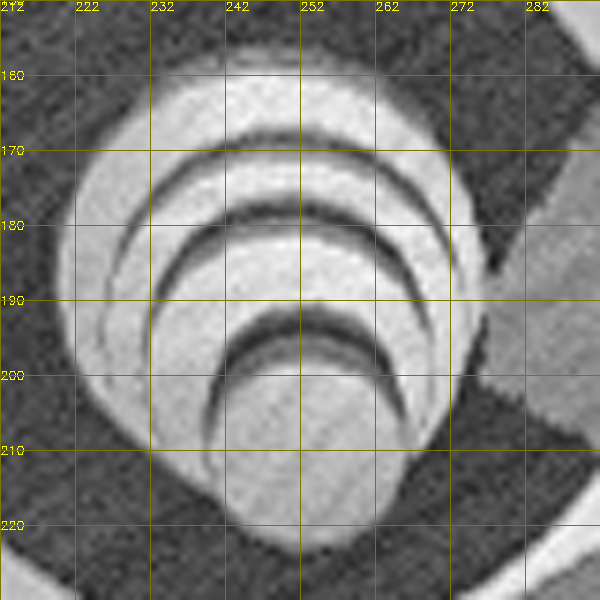

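```bash
python3 - <<'E'
from h import *
import pickle
o,s=pickle.load(open('w1.pkl','rb'))
for k,uv,z in [('s',(252.8,210.5),.182),('m',(250.8,201.4),.156),('l',(249.5,195.9),.130),('xl',(248.2,187.5),.104),('pan',(247.8,185.5),.078)]:
    print(k,np.round(unproj(s,[np.array(uv)-.5],z,o)[0],4))
E
```

```text
s [0.5216 0.1809 0.182 ]
m [0.5223 0.1825 0.156 ]
l [0.5208 0.1845 0.13  ]
xl [0.5236 0.1851 0.104 ]
pan [0.5199 0.1873 0.078 ]
```

```bash
python3 -m pendant '[[[0,0,0.2,0,0,0,0.6],[0,2,0,0,0,0,0.6],[0,2,0,0,0,0,0.6],[0,2,0,0,0,0,0.6],[0,1.6,0,0,0,0,0.6],[0,1,0,0,0,0,0.6],[0,0,0,0,0,0,0.6],[0,0,0,0,0,0,0.6]]]'; python3 look.py 2
```

```text
clock: 3.63
tool_pos: [0.5203, 0.1831, 0.1648]
orientation: [-90.0, 0.0, 160.1]
force: [0.3, 1.1, -0.1]
opening: 0.0529
{'clock': np.float64(3.6333), 'tool_pos': array([0.5203, 0.1831, 0.1648]), 'orientation': array([-8.997040e+01,  1.600000e-03,  1.601391e+02]), 'opening': np.float64(0.0529), 'joint_pos': array([ 3.97470e+01,  1.18514e+01, -2.00264e+01,  1.92000e-02,
       -5.81469e+01,  3.03819e+01]), 'force': array([ 0.3473,  1.1429, -0.1486])}
```

View pics/w2.png

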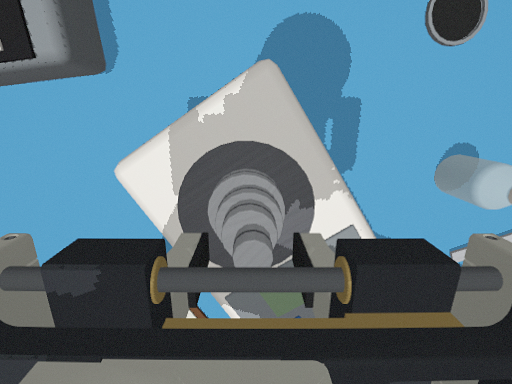

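```bash
python3 -m pendant '[[[-0.1,0,0.1,0,0,0,0.6],[0,0,0,0,0,0,0.4],[0,0,0,0,0,0,0.3],[0,0,0,0,0,0,0.2],[0,0,0,0,0,0,0],[0,0,0,0,0,0,0],[0,0,0,0,0,0,0],[0,0,0,0,0,0,0]]]'; python3 look.py 3
```

```text
clock: 4.35
tool_pos: [0.5211, 0.1812, 0.1647]
orientation: [-90.0, 0.0, 160.1]
force: [0.2, -0.3, 1.5]
opening: 0.0232
{'clock': np.float64(4.35), 'tool_pos': array([0.5211, 0.1812, 0.1647]), 'orientation': array([-9.000380e+01,  1.000000e-02,  1.600702e+02]), 'opening': np.float64(0.0232), 'joint_pos': array([ 3.95259e+01,  1.18491e+01, -2.00318e+01,  7.80000e-03,
       -5.81108e+01,  3.05402e+01]), 'force': array([ 0.2293, -0.3082,  1.4778])}
```

View pics/w3.png

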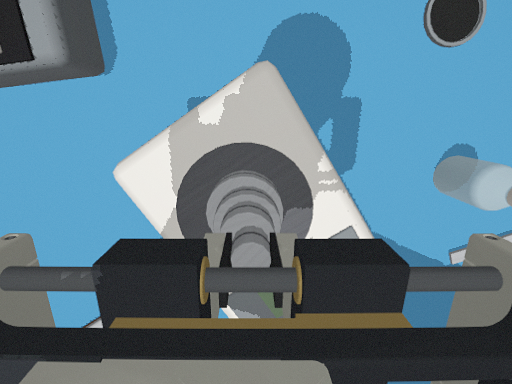

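Gripped with the opening at 23 mm. The S weight top shows between the pads at (250,245). I'll lift it and carry it to dish_s.

```bash
python3 -m pendant '[[[0,-0.5,0,0,0,0,0],[0,-1,0,0,0,0,0],[0,-1.5,0,0,0,0,0],[0,-1,0,0,0,0,0],[-0.36,0,1.5,0,0,0,0],[-0.6,0,2.5,0,0,0,0],[-0.72,0,3,0,0,0,0],[-0.72,0,3,0,0,0,0],[-0.72,0,3,0,0,0,0],[-0.72,0,3,0,0,0,0],[-0.72,0,3,0,0,0,0],[-0.72,0,3,0,0,0,0]]]'; python3 -m pendant '[[[-0.72,0,3,0,0,0,0],[-0.72,0,3,0,0,0,0],[-0.72,0,3,0,0,0,0],[-0.72,0,3,0,0,0,0],[-0.72,0,3,0,0,0,0],[-0.72,0,3,0,0,0,0],[-0.72,0,3,0,0,0,0],[-0.72,0,3,0,0,0,0],[-0.72,0,3,0,0,0,0],[-0.36,0,1.5,0,0,0,0],[-0.14,0,0.6,0,0,0,0],[0,0,0,0,0,0,0]]]'; python3 look.py 4
```

```text
clock: 5.4
tool_pos: [0.495, -0.0452, 0.2051]
orientation: [-90.0, 0.0, 160.1]
force: [0.4, 0.3, -0.4]
opening: 0.0232
clock: 6.4
tool_pos: [0.4613, -0.3422, 0.2044]
orientation: [-90.0, -0.0, 159.9]
force: [-0.5, 0.4, -0.0]
opening: 0.023
{'clock': np.float64(6.4), 'tool_pos': array([ 0.4613, -0.3422,  0.2044]), 'orientation': array([-8.999990e+01, -2.490000e-02,  1.599405e+02]), 'opening': np.float64(0.023), 'joint_pos': array([-1.70595e+01,  1.20525e+01, -1.41455e+01, -1.30000e-03,
       -6.38269e+01,  8.70005e+01]), 'force': array([-0.4596,  0.3595, -0.044 ])}
```

View pics/w4.png

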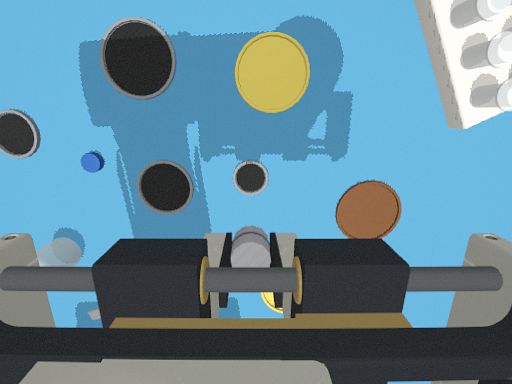

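```bash
cat > wd.py <<'E'
from h import *
import pickle,sys
from scipy.optimize import least_squares
o,s=pickle.load(open(f'w{sys.argv[1]}.pkl','rb'))
g=s['image'].astype(int).max(2).astype(np.float32)
# also use outer ring: colour not blue
im=s['image'].astype(int); notblue=(im[:,:,2]-im[:,:,0]<45)
D={'xl':(.642,-.2653,45),'l':(.488,-.2288,38),'m':(.620,-.0757,31),'s':(.462,-.3413,24)}
for k,(x,y,r) in D.items():
    c=proj(s,[[x,y,.007]],o)[0]
    if not(5<c[0]<507 and 5<c[1]<230): continue
    ri=proj(s,circ((x,y),r/1000+.008,.005),o)
    m=np.zeros(g.shape,np.uint8); cv2.fillPoly(m,[np.round(ri).astype(np.int32)],1)
    b=(notblue&(m>0)).astype(np.uint8); n,lab,st,ce=cv2.connectedComponentsWithStats(b)
    i=1+np.argmax(st[1:,4]); p=unproj(s,[ce[i]],.006,o)[0]
    print(k,np.round(p[:2],4),st[i],'model',round(cv2.contourArea(proj(s,circ(p,r/1000,.007),o).astype(np.float32))))
E
python3 wd.py 4; python3 ov.py 4 '[[0.462,-0.3413,0.02,0.007],[0.462,-0.3413,0.024,0.007],[0.462,-0.3413,0.024,0.0]]' 210,140,290,200 pics/ov4.png
```

```text
xl [ 0.6425 -0.2675] [ 100   17   76   83 4941] model 5029
l [ 0.489  -0.2312] [ 137  160   57   55 2441] model 2476
m [ 0.6175 -0.0832] [   0  110   40   48 1615] model 1837
s [ 0.4624 -0.3428] [233 160  35  36 987] model 1028
```

View pics/ov4.png

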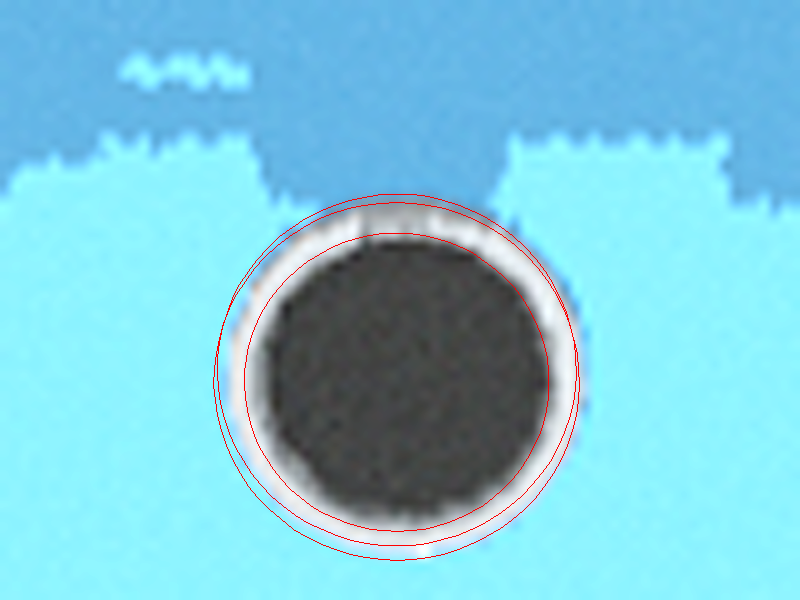

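```bash
python3 -m pendant '[[[-0.05,1,0,0,0,0,0],[0,2.5,0,0,0,0,0],[0,3,0,0,0,0,0],[0,3,0,0,0,0,0],[0,3,0,0,0,0,0],[0,2.8,0,0,0,0,0],[0,1.7,0,0,0,0,0],[0,0.8,0,0,0,0,0],[0,0.4,0,0,0,0,0],[0,0.2,0,0,0,0,0],[0,0,0,0,0,0,0]]]'; python3 look.py 5
```

```text
clock: 7.37
tool_pos: [0.4633, -0.3409, 0.0212]
orientation: [-90.0, 0.1, 160.1]
force: [-0.0, 0.5, 0.2]
opening: 0.0233
{'clock': np.float64(7.3667), 'tool_pos': array([ 0.4633, -0.3409,  0.0212]), 'orientation': array([-8.999690e+01,  6.420000e-02,  1.601163e+02]), 'opening': np.float64(0.0233), 'joint_pos': array([-1.68652e+01,  2.34596e+01, -2.58427e+01,  9.90000e-03,
       -4.06338e+01,  8.69740e+01]), 'force': array([-0.02  ,  0.5402,  0.1746])}
```

View pics/w5.png

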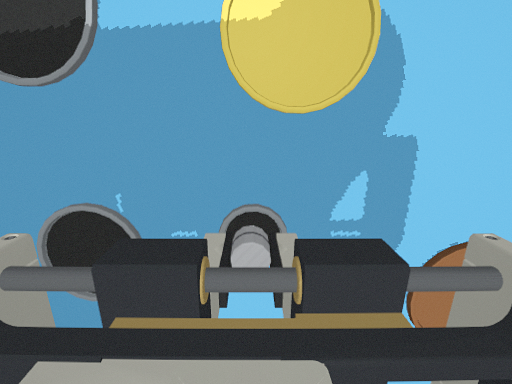

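```bash
python3 -m pendant '[[[0,0.3,0,0,0,0,0],[0,0.2,0,0,0,0,0],[0,0.15,0,0,0,0,0],[0,0.1,0,0,0,0,0],[0,0,0,0,0,0,0]]]';python3 -m pendant '[[[0,0.1,0,0,0,0,0],[0,0,0,0,0,0,0],[0,0,0,0,0,0,0]]]'; python3 -m pendant '[[[0,0.1,0,0,0,0,0],[0,0,0,0,0,0,0],[0,0,0,0,0,0,0]]]'
```

```text
clock: 7.83
tool_pos: [0.4624, -0.3411, 0.013]
orientation: [-90.0, -0.0, 160.1]
force: [-0.1, 0.5, -1.0]
opening: 0.0229
clock: 8.08
tool_pos: [0.4626, -0.3411, 0.012]
orientation: [-90.0, -0.0, 160.1]
force: [0.0, 0.3, -0.5]
opening: 0.0234
clock: 8.33
tool_pos: [0.4627, -0.3412, 0.0117]
orientation: [-90.0, 0.0, 160.1]
force: [-0.6, 1.0, 5.0]
opening: 0.0236
```

```bash
python3 -m pendant '[[[0,0,0,0,0,0,0.35],[0,0,0,0,0,0,0.45],[0,0,0,0,0,0,0.5],[0,0,0,0,0,0,0.5],[0,-0.5,0,0,0,0,0.5],[0,-1.5,0,0,0,0,0.5],[0,-2.5,0,0,0,0,0.5],[0,-3,0,0,0,0,0.5],[0,-3,0,0,0,0,0.5],[0,-3,0,0,0,0,0.5],[0,-3,0,0,0,0,0.5],[0,-2,0,0,0,0,0.5]]]'; python3 look.py 6
```

```text
clock: 9.33
tool_pos: [0.4632, -0.3416, 0.1998]
orientation: [-90.0, 0.2, 160.1]
force: [0.8, -0.1, -0.2]
opening: 0.0438
{'clock': np.float64(9.3333), 'tool_pos': array([ 0.4632, -0.3416,  0.1998]), 'orientation': array([-89.97  ,   0.2031, 160.091 ]), 'opening': np.float64(0.0438), 'joint_pos': array([-1.69130e+01,  1.22228e+01, -1.45818e+01,  4.55000e-02,
       -6.29942e+01,  8.69834e+01]), 'force': array([ 0.8037, -0.1327, -0.1581])}
```

View pics/w6.png

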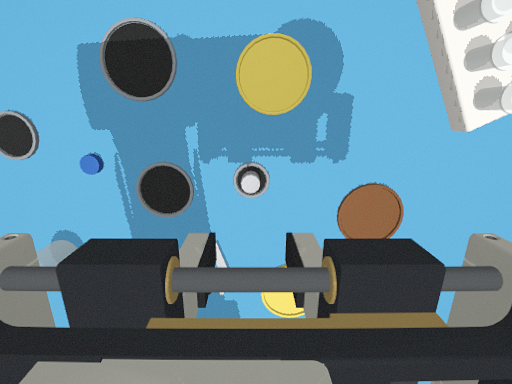

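```bash
python3 -m pendant '[[[0.48,0,-2,0,0,0,0.75],[0.84,0,-3.5,0,0,0,0.75],[0.84,0,-3.5,0,0,0,0.75],[0.84,0,-3.5,0,0,0,0.75],[0.84,0,-3.5,0,0,0,0.75],[0.84,0,-3.5,0,0,0,0.75],[0.84,0,-3.5,0,0,0,0.75],[0.84,0,-3.5,0,0,0,0.75],[0.84,0,-3.5,0,0,0,0.75],[0.84,0,-3.5,0,0,0,0.75],[0.84,0,-3.5,0,0,0,0.75],[0.84,0,-3.5,0,0,0,0.75]]]'; python3 -m pendant '[[[0.84,0,-3.5,0,0,0,0.75],[0.84,0,-3.5,0,0,0,0.75],[0.6,0,-2.5,0,0,0,0.75],[0.31,0,-1.3,0,0,0,0.75],[0,0,0,0,0,0,0.75],[0,0,0,0,0,0,0.75]]]'; python3 look.py 7; python3 ov.py 7 '[[0.5223,0.1825,0.019,0.156],[0.5208,0.1845,0.026,0.130],[0.5236,0.1851,0.033,0.104]]' 180,110,320,215 pics/ov7.png
```

```text
clock: 10.38
tool_pos: [0.5089, 0.0745, 0.1964]
orientation: [-90.0, 0.0, 160.1]
force: [0.6, 0.3, 0.0]
opening: 0.0659
clock: 10.88
tool_pos: [0.5213, 0.1833, 0.1957]
orientation: [-90.0, -0.0, 160.1]
force: [0.1, -0.8, -0.3]
opening: 0.0656
{'clock': np.float64(10.8833), 'tool_pos': array([0.5213, 0.1833, 0.1957]), 'orientation': array([-8.995840e+01, -3.100000e-02,  1.601392e+02]), 'opening': np.float64(0.0656), 'joint_pos': array([ 3.96753e+01,  1.04159e+01, -1.74510e+01, -6.30000e-03,
       -6.21848e+01,  3.04668e+01]), 'force': array([ 0.1342, -0.764 , -0.2501])}
```

View pics/ov7.png

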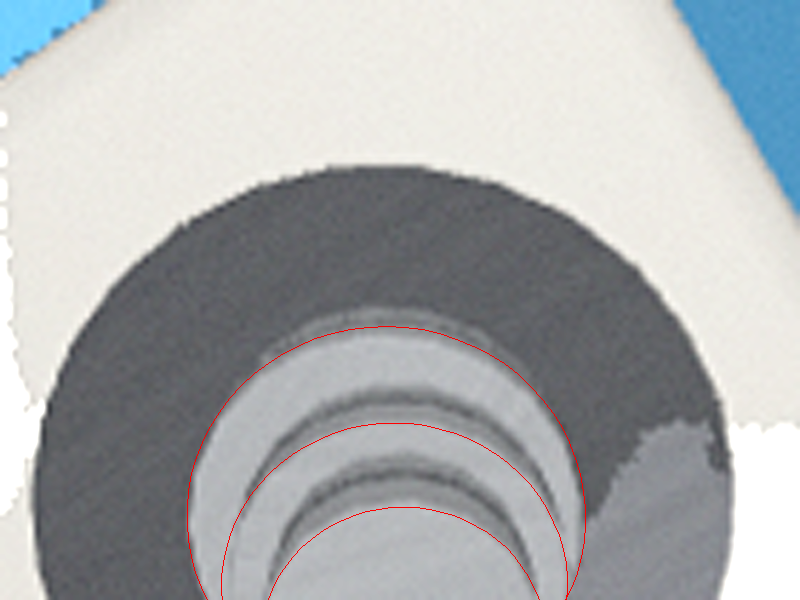

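View pics/w7.png

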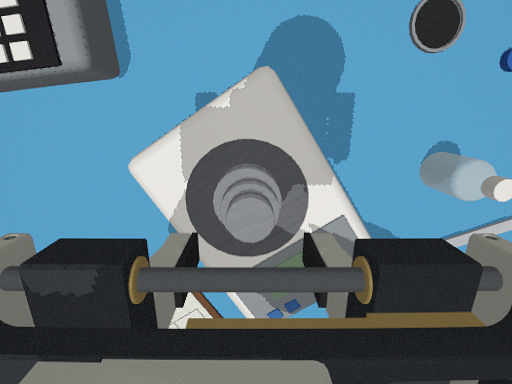

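M stands exactly on the model circles, centred at about (250,217). I'll go down and grip.

```bash
python3 -m pendant '[[[-0.1,0.8,0.05,0,0,0,0.75],[0,1.8,0,0,0,0,0.75],[0,1.8,0,0,0,0,0.75],[0,0.9,0,0,0,0,0.75],[0,0.5,0,0,0,0,0.65],[0,0,0,0,0,0,0.55],[0,0,0,0,0,0,0.4],[0,0,0,0,0,0,0.2],[0,0,0,0,0,0,0.2],[0,0,0,0,0,0,0.2],[0,0,0,0,0,0,0.2],[0,0,0,0,0,0,0.2]]]'; python3 look.py 8
```

```text
clock: 11.93
tool_pos: [0.523, 0.1826, 0.139]
orientation: [-90.1, 0.1, 160.1]
force: [0.2, -0.8, 5.4]
opening: 0.0375
{'clock': np.float64(11.9333), 'tool_pos': array([0.523 , 0.1826, 0.139 ]), 'orientation': array([-9.00630e+01,  6.63000e-02,  1.60093e+02]), 'opening': np.float64(0.0375), 'joint_pos': array([ 3.95247e+01,  1.34547e+01, -2.17067e+01,  3.07000e-02,
       -5.47506e+01,  3.05506e+01]), 'force': array([ 0.1595, -0.7524,  5.4028])}
```

View pics/w8.png

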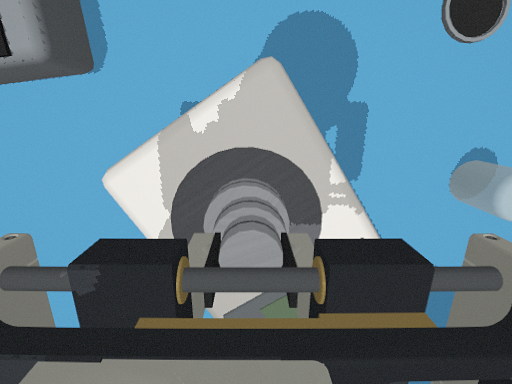

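```bash
python3 -m pendant '[[[0,-0.3,0,0,0,0,0.2],[0,-0.8,0,0,0,0,0.2],[0,-1.4,0,0,0,0,0.2],[0,-1.6,0,0,0,0,0.2],[0,-0.9,0,0,0,0,0.2],[-0.6,0,0.7,0,0,0,0.2],[-1.28,0,1.5,0,0,0,0.2],[-2.05,0,2.4,0,0,0,0.2],[-2.05,0,2.4,0,0,0,0.2],[-2.05,0,2.4,0,0,0,0.2],[-2.05,0,2.4,0,0,0,0.2],[-2.05,0,2.4,0,0,0,0.2]]]'; python3 -m pendant '[[[-2.05,0,2.4,0,0,0,0.2],[-2.05,0,2.4,0,0,0,0.2],[-1.2,0,1.4,0,0,0,0.2],[-0.55,0,0.7,0,0,0,0.2],[0,0,0,0,0,0,0.2],[0,0,0,0,0,0,0.2]]]'; python3 look.py 9; python3 wd.py 9
```

```text
clock: 12.98
tool_pos: [0.5879, 0.0056, 0.1873]
orientation: [-90.0, -0.1, 160.1]
force: [1.3, 0.1, -2.3]
opening: 0.0373
clock: 13.48
tool_pos: [0.619, -0.0777, 0.1872]
orientation: [-90.0, -0.1, 160.0]
force: [0.2, 0.7, -1.7]
opening: 0.0373
{'clock': np.float64(13.4833), 'tool_pos': array([ 0.619 , -0.0777,  0.1872]), 'orientation': array([-8.99815e+01, -8.30000e-02,  1.59996e+02]), 'opening': np.float64(0.0373), 'joint_pos': array([ 1.07324e+01,  1.73808e+01, -9.22100e+00, -2.96000e-02,
       -6.34789e+01,  5.92768e+01]), 'force': array([ 0.2101,  0.7018, -1.6663])}
xl [ 0.6436 -0.2656] [ 355   69   77   80 4736] model 4803
m [ 0.6209 -0.0773] [ 225  156   49   48 1820] model 1879
s [ 0.4601 -0.3418] [ 456  206   42   39 1156] model 909
```

View pics/w9.png

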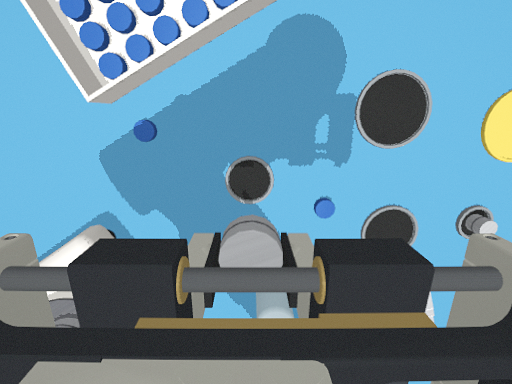

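```bash
python3 -m pendant '[[[-0.15,0.8,-0.05,0,0,0,0.2],[0,2,0,0,0,0,0.2],[0,2.8,0,0,0,0,0.2],[0,3,0,0,0,0,0.2],[0,3,0,0,0,0,0.2],[0,2.2,0,0,0,0,0.2],[0,1.5,0,0,0,0,0.2],[0,0.8,0,0,0,0,0.2],[0,0.4,0,0,0,0,0.2],[0,0.1,0,0,0,0,0.2],[0,0,0,0,0,0,0.2],[0,0,0,0,0,0,0.2]]]'; python3 look.py 10
```

```text
clock: 14.53
tool_pos: [0.622, -0.0771, 0.0232]
orientation: [-90.0, 0.1, 160.1]
force: [-0.6, -0.3, -1.7]
opening: 0.0372
{'clock': np.float64(14.5333), 'tool_pos': array([ 0.622 , -0.0771,  0.0232]), 'orientation': array([-9.004900e+01,  1.013000e-01,  1.600995e+02]), 'opening': np.float64(0.0372), 'joint_pos': array([ 1.07632e+01,  2.70583e+01, -1.89103e+01,  1.37000e-02,
       -4.39193e+01,  5.93264e+01]), 'force': array([-0.6395, -0.2669, -1.6557])}
```

View pics/w10.png

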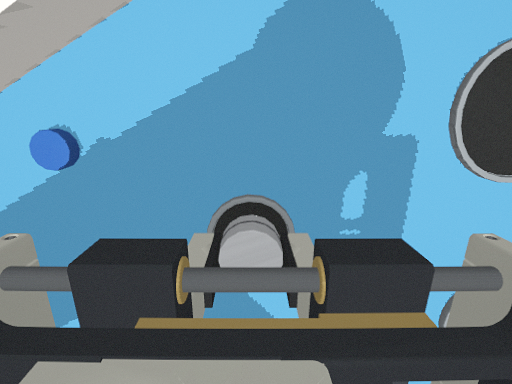

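Centred over dish_m (250,240). I'll lower it gently.

```bash
python3 -m pendant '[[[0,0.4,0,0,0,0,0.2],[0,0.3,0,0,0,0,0.2],[0,0.15,0,0,0,0,0.2],[0,0.1,0,0,0,0,0.2],[0,0,0,0,0,0,0.2],[0,0,0,0,0,0,0.2]]]';python3 -m pendant '[[[0,0.1,0,0,0,0,0.2],[0,0,0,0,0,0,0.2],[0,0,0,0,0,0,0.2]]]'; python3 -m pendant '[[[0,0.05,0,0,0,0,0.2],[0,0,0,0,0,0,0.2],[0,0,0,0,0,0,0.2]]]'
```

```text
clock: 15.08
tool_pos: [0.6211, -0.0774, 0.0125]
orientation: [-90.0, -0.0, 160.1]
force: [-0.6, 0.5, -1.7]
opening: 0.0374
clock: 15.33
tool_pos: [0.6213, -0.0774, 0.012]
orientation: [-90.0, 0.0, 160.1]
force: [-1.1, 0.5, 2.3]
opening: 0.0375
clock: 15.58
tool_pos: [0.6214, -0.0774, 0.012]
orientation: [-90.0, 0.0, 160.1]
force: [-2.5, -0.1, 6.9]
opening: 0.0375
```

```bash
python3 -m pendant '[[[0,0,0,0,0,0,0.5],[0,0,0,0,0,0,0.6],[0,0,0,0,0,0,0.65],[0,0,0,0,0,0,0.65],[0,-0.5,0,0,0,0,0.65],[0,-1.5,0,0,0,0,0.65],[0,-3,0,0,0,0,0.65],[0,-3,0,0,0,0,0.65],[0,-3,0,0,0,0,0.65],[0,-3,0,0,0,0,0.65],[0,-3,0,0,0,0,0.65],[0,0,0,0,0,0,0.65]]]'; python3 look.py 11
```

```text
clock: 16.58
tool_pos: [0.6245, -0.0775, 0.1885]
orientation: [-90.2, 0.6, 160.1]
force: [0.7, -0.1, 0.2]
opening: 0.0566
{'clock': np.float64(16.5833), 'tool_pos': array([ 0.6245, -0.0775,  0.1885]), 'orientation': array([-90.193 ,   0.567 , 160.1322]), 'opening': np.float64(0.0566), 'joint_pos': array([ 10.7445,  17.4166,  -9.0578,   0.1377, -62.9394,  59.3266]), 'force': array([ 0.6709, -0.0858,  0.1766])}
```

View pics/w11.png

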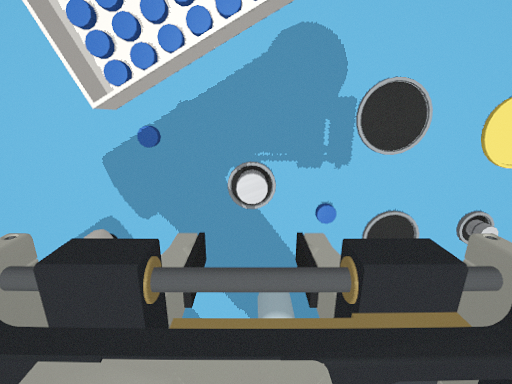

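```bash
python3 -m pendant '[[[1.04,0,-1.2,0,0,0,0.9],[2.6,0,-3,0,0,0,0.9],[2.6,0,-3,0,0,0,0.9],[2.6,0,-3,0,0,0,0.9],[2.6,0,-3,0,0,0,0.9],[2.6,0,-3,0,0,0,0.9],[2.6,0,-3,0,0,0,0.9],[1.2,0,-1.4,0,0,0,0.9],[0.55,0,-0.6,0,0,0,0.9],[0,0,0,0,0,0,0.9],[0,0,0,0,0,0,0.9],[0,0,0,0,0,0,0.9]]]'; python3 look.py 12;  python3 ov.py 12 '[[0.5208,0.1845,0.026,0.130],[0.5236,0.1851,0.033,0.104]]' 180,110,320,215 pics/ov12.png
```

```text
clock: 17.63
tool_pos: [0.5206, 0.1838, 0.1807]
orientation: [-90.0, -0.0, 160.0]
force: [-0.7, -0.8, 0.5]
opening: 0.079
{'clock': np.float64(17.6333), 'tool_pos': array([0.5206, 0.1838, 0.1807]), 'orientation': array([-8.995820e+01, -2.520000e-02,  1.600364e+02]), 'opening': np.float64(0.079), 'joint_pos': array([ 3.97726e+01,  1.10894e+01, -1.87191e+01, -8.00000e-04,
       -6.02403e+01,  3.02642e+01]), 'force': array([-0.7384, -0.7613,  0.4527])}
```

View pics/ov12.png

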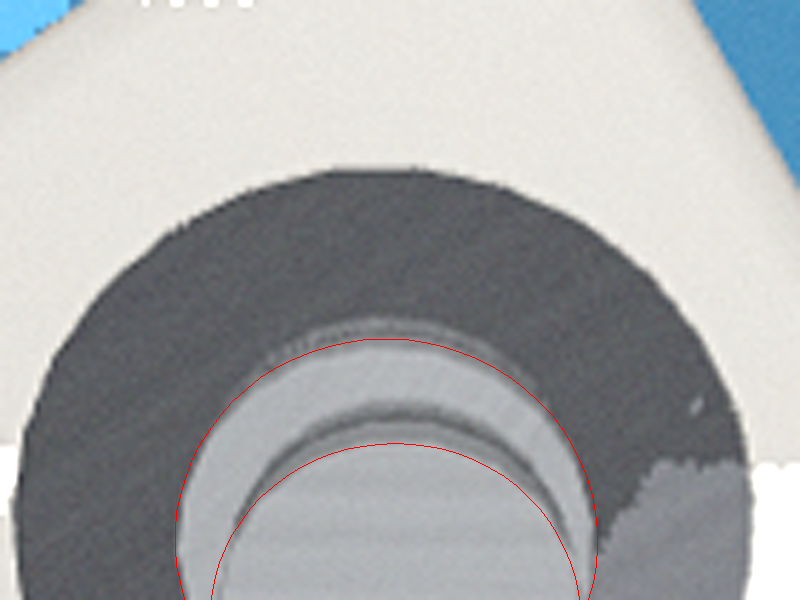

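```bash
python3 -m pendant '[[[0,0.8,0,0,0,0,0.9],[0,2,0,0,0,0,0.9],[0,2,0,0,0,0,0.9],[0,1.3,0,0,0,0,0.9],[0,0.6,0,0,0,0,0.85],[0,0.2,0,0,0,0,0.75],[0,0,0,0,0,0,0.65],[0,0,0,0,0,0,0.4],[0,0,0,0,0,0,0.4],[0,0,0,0,0,0,0.4],[0,0,0,0,0,0,0.4],[0,0,0,0,0,0,0.4]]]'; python3 look.py 13
```

```text
clock: 18.68
tool_pos: [0.521, 0.1848, 0.1129]
orientation: [-90.1, 0.1, 160.1]
force: [0.1, -1.9, 3.4]
opening: 0.0512
{'clock': np.float64(18.6833), 'tool_pos': array([0.521 , 0.1848, 0.1129]), 'orientation': array([-9.005830e+01,  6.110000e-02,  1.600866e+02]), 'opening': np.float64(0.0512), 'joint_pos': array([ 3.98482e+01,  1.49716e+01, -2.36098e+01,  2.99000e-02,
       -5.13375e+01,  3.02198e+01]), 'force': array([ 0.0861, -1.9309,  3.4068])}
```

View pics/w13.png

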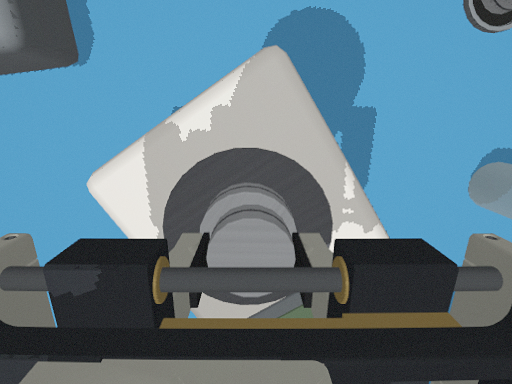

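```bash
python3 -m pendant '[[[0,-0.3,0,0,0,0,0.4],[0,-0.8,0,0,0,0,0.4],[0,-1.5,0,0,0,0,0.4],[0,-2,0,0,0,0,0.4],[0,-2,0,0,0,0,0.4],[0,-1.4,0,0,0,0,0.4],[-0.22,0,0.8,0,0,0,0.4],[-0.5,0,1.8,0,0,0,0.4],[-0.72,0,2.6,0,0,0,0.4],[-0.72,0,2.6,0,0,0,0.4],[-0.72,0,2.6,0,0,0,0.4],[-0.72,0,2.6,0,0,0,0.4]]]'; python3 -m pendant '[[[-0.72,0,2.6,0,0,0,0.4],[-0.72,0,2.6,0,0,0,0.4],[-0.72,0,2.6,0,0,0,0.4],[-0.72,0,2.6,0,0,0,0.4],[-0.72,0,2.6,0,0,0,0.4],[-0.72,0,2.6,0,0,0,0.4],[-0.72,0,2.6,0,0,0,0.4],[-0.72,0,2.6,0,0,0,0.4],[-0.72,0,2.6,0,0,0,0.4],[-0.66,0,2.4,0,0,0,0.4],[-0.36,0,1.3,0,0,0,0.4],[0,0,0,0,0,0,0.4]]]'; python3 -m pendant '[[[0,0,0,0,0,0,0.4]]]';python3 look.py 14; python3 wd.py 14
```

```text
clock: 19.73
tool_pos: [0.5086, 0.0485, 0.191]
orientation: [-89.9, -0.1, 160.1]
force: [0.7, -0.0, -3.7]
opening: 0.0509
clock: 20.73
tool_pos: [0.4865, -0.2324, 0.1907]
orientation: [-90.0, -0.1, 159.9]
force: [-0.3, 0.0, -3.2]
opening: 0.0512
clock: 20.82
tool_pos: [0.4869, -0.2307, 0.1909]
orientation: [-90.0, -0.1, 159.9]
force: [0.2, 0.3, -3.9]
opening: 0.0514
{'clock': np.float64(20.8167), 'tool_pos': array([ 0.4869, -0.2307,  0.1909]), 'orientation': array([-9.000230e+01, -1.299000e-01,  1.599471e+02]), 'opening': np.float64(0.0514), 'joint_pos': array([-4.53120e+00,  9.39490e+00, -1.93992e+01, -4.22000e-02,
       -6.13304e+01,  7.44985e+01]), 'force': array([ 0.2393,  0.3262, -3.8999])}
xl [ 0.6421 -0.2667] [ 192    0   81   86 5546] model 5766
l [ 0.4864 -0.2293] [ 220  150   59   65 2907] model 2752
m [ 0.6201 -0.0783] [  66   95   54   53 2167] model 2139
s [ 0.4628 -0.3419] [ 321  150   38   37 1104] model 1133
```

View pics/w14.png

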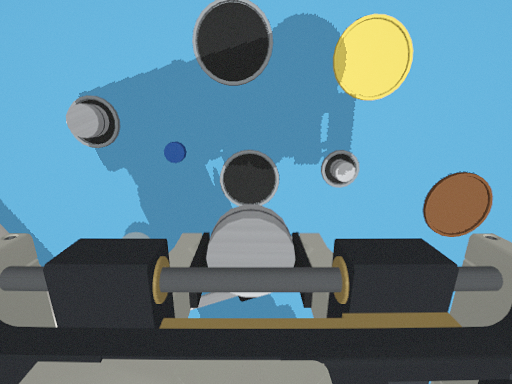

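```bash
python3 -m pendant '[[[-0.15,0.8,-0.05,0,0,0,0.4],[0,2,0,0,0,0,0.4],[0,2.8,0,0,0,0,0.4],[0,3,0,0,0,0,0.4],[0,3,0,0,0,0,0.4],[0,2.4,0,0,0,0,0.4],[0,1.6,0,0,0,0,0.4],[0,0.8,0,0,0,0,0.4],[0,0.4,0,0,0,0,0.4],[0,0.1,0,0,0,0,0.4],[0,0,0,0,0,0,0.4],[0,0,0,0,0,0,0.4]]]'; python3 look.py 15
```

```text
clock: 21.87
tool_pos: [0.4907, -0.2302, 0.0242]
orientation: [-90.0, 0.1, 160.1]
force: [0.6, -0.6, -3.4]
opening: 0.0512
{'clock': np.float64(21.8667), 'tool_pos': array([ 0.4907, -0.2302,  0.0242]), 'orientation': array([-9.002230e+01,  1.158000e-01,  1.601002e+02]), 'opening': np.float64(0.0512), 'joint_pos': array([-4.40260e+00,  2.07442e+01, -3.00477e+01,  1.50000e-02,
       -3.90906e+01,  7.44911e+01]), 'force': array([ 0.5528, -0.5577, -3.4297])}
```

View pics/w15.png

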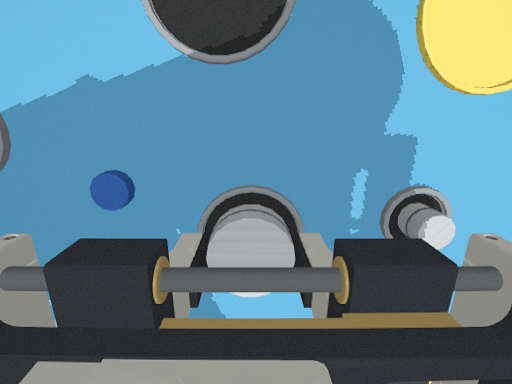

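```bash
python3 -m pendant '[[[0.1,0.4,0,0,0,0,0.4],[0,0.3,0,0,0,0,0.4],[0,0.2,0,0,0,0,0.4],[0,0.15,0,0,0,0,0.4],[0,0,0,0,0,0,0.4],[0,0,0,0,0,0,0.4]]]';python3 -m pendant '[[[0,0.1,0,0,0,0,0.4],[0,0,0,0,0,0,0.4],[0,0,0,0,0,0,0.4]]]'; python3 -m pendant '[[[0,0.05,0,0,0,0,0.4],[0,0,0,0,0,0,0.4],[0,0,0,0,0,0,0.4]]]'
```

```text
clock: 22.42
tool_pos: [0.4888, -0.2299, 0.0124]
orientation: [-90.0, -0.0, 160.1]
force: [0.7, -0.1, -3.3]
opening: 0.0512
clock: 22.67
tool_pos: [0.489, -0.23, 0.0119]
orientation: [-90.0, 0.0, 160.1]
force: [-1.7, -0.3, 2.3]
opening: 0.0514
clock: 22.92
tool_pos: [0.489, -0.23, 0.0119]
orientation: [-90.0, 0.0, 160.1]
force: [-2.7, 0.7, 8.1]
opening: 0.051
```

```bash
python3 -m pendant '[[[0,0,0,0,0,0,0.65],[0,0,0,0,0,0,0.75],[0,0,0,0,0,0,0.8],[0,0,0,0,0,0,0.8],[0,-0.5,0,0,0,0,0.8],[0,-1.5,0,0,0,0,0.8],[0,-3,0,0,0,0,0.8],[0,-3,0,0,0,0,0.8],[0,-3,0,0,0,0,0.8],[0,-3,0,0,0,0,0.8],[0,-3,0,0,0,0,0.8],[0,0,0,0,0,0,0.8]]]'; python3 look.py 16
```

```text
clock: 23.92
tool_pos: [0.492, -0.2309, 0.1879]
orientation: [-90.0, 0.6, 160.1]
force: [1.3, -0.4, 0.5]
opening: 0.0698
{'clock': np.float64(23.9167), 'tool_pos': array([ 0.492 , -0.2309,  0.1879]), 'orientation': array([-90.0408,   0.5761, 160.1366]), 'opening': np.float64(0.0698), 'joint_pos': array([ -4.3904,   9.5511, -19.7015,   0.1318, -60.1813,  74.4622]), 'force': array([ 1.3172, -0.376 ,  0.5113])}
```

View pics/w16.png

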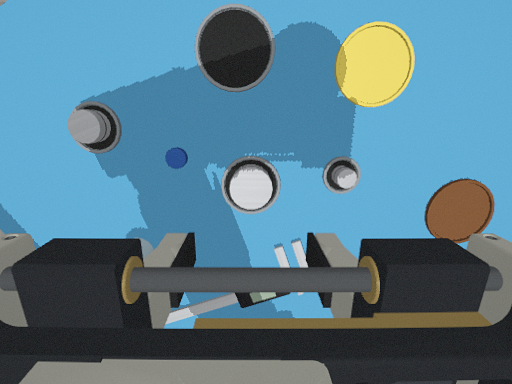

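```bash
python3 -m pendant '[[[0.33,0,-1.2,0,0,0,1],[0.68,0,-2.5,0,0,0,1],[0.95,0,-3.5,0,0,0,1],[0.95,0,-3.5,0,0,0,1],[0.95,0,-3.5,0,0,0,1],[0.95,0,-3.5,0,0,0,1],[0.95,0,-3.5,0,0,0,1],[0.95,0,-3.5,0,0,0,1],[0.95,0,-3.5,0,0,0,1],[0.95,0,-3.5,0,0,0,1],[0.95,0,-3.5,0,0,0,1],[0.81,0,-3,0,0,0,1]]]';python3 -m pendant '[[[0.38,0,-1.4,0,0,0,1],[0.16,0,-0.6,0,0,0,1],[0,0,0,0,0,0,1],[0,0,0,0,0,0,1],[0,0,0,0,0,0,1]]]'; python3 look.py 17;  python3 ov.py 17 '[[0.5236,0.1851,0.033,0.104]]' 180,110,320,215 pics/ov17.png
```

```text
clock: 24.97
tool_pos: [0.5205, 0.167, 0.18]
orientation: [-89.9, -0.1, 160.1]
force: [0.8, 0.1, 0.3]
opening: 0.0879
clock: 25.38
tool_pos: [0.5229, 0.1841, 0.1807]
orientation: [-90.0, -0.0, 160.0]
force: [-0.9, 0.6, -0.1]
opening: 0.0879
{'clock': np.float64(25.3833), 'tool_pos': array([0.5229, 0.1841, 0.1807]), 'orientation': array([-8.995340e+01, -3.130000e-02,  1.600229e+02]), 'opening': np.float64(0.0879), 'joint_pos': array([ 3.96324e+01,  1.13052e+01, -1.84330e+01, -3.90000e-03,
       -6.03178e+01,  3.03924e+01]), 'force': array([-0.9213,  0.5629, -0.0665])}
```

View pics/ov17.png

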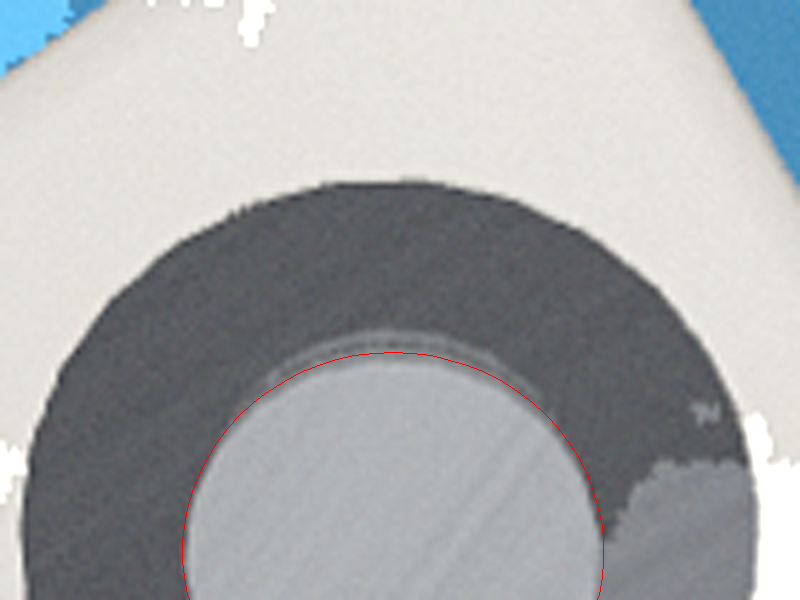

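```bash
python3 -m pendant '[[[0,1,-0.05,0,0,0,1],[0,2,0,0,0,0,1],[0,2.5,0,0,0,0,1],[0,2,0,0,0,0,1],[0,1,0,0,0,0,1],[0,0.6,0,0,0,0,1],[0,0.3,0,0,0,0,0.95],[0,0,0,0,0,0,0.85],[0,0,0,0,0,0,0.6],[0,0,0,0,0,0,0.6],[0,0,0,0,0,0,0.6],[0,0,0,0,0,0,0.6]]]'; python3 look.py 18
```

```text
clock: 26.43
tool_pos: [0.5239, 0.1859, 0.088]
orientation: [-90.1, 0.1, 160.1]
force: [-0.2, -0.6, 3.9]
opening: 0.0653
{'clock': np.float64(26.4333), 'tool_pos': array([0.5239, 0.1859, 0.088 ]), 'orientation': array([-9.006750e+01,  5.940000e-02,  1.600871e+02]), 'opening': np.float64(0.0653), 'joint_pos': array([ 3.97331e+01,  1.69103e+01, -2.47847e+01,  2.30000e-02,
       -4.82168e+01,  3.03387e+01]), 'force': array([-0.2396, -0.6264,  3.9041])}
```

View pics/w18.png

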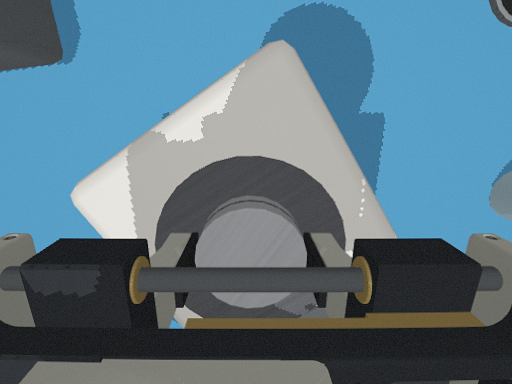

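```bash
python3 -m pendant '[[[0,-0.3,0,0,0,0,0.6],[0,-0.8,0,0,0,0,0.6],[0,-1.5,0,0,0,0,0.6],[0,-2,0,0,0,0,0.6],[0,-2.5,0,0,0,0,0.6],[0,-2,0,0,0,0,0.6],[0,-1,0,0,0,0,0.6],[-0.55,-0.4,0.8,0,0,0,0.6],[-1.18,0,1.7,0,0,0,0.6],[-1.8,0,2.6,0,0,0,0.6],[-1.8,0,2.6,0,0,0,0.6],[-1.8,0,2.6,0,0,0,0.6]]]'; python3 -m pendant '[[[-1.8,0,2.6,0,0,0,0.6],[-1.8,0,2.6,0,0,0,0.6],[-1.8,0,2.6,0,0,0,0.6],[-1.8,0,2.6,0,0,0,0.6],[-1.8,0,2.6,0,0,0,0.6],[-1.8,0,2.6,0,0,0,0.6],[-1.8,0,2.6,0,0,0,0.6],[-1.8,0,2.6,0,0,0,0.6],[-1.8,0,2.6,0,0,0,0.6],[-1.8,0,2.6,0,0,0,0.6],[-0.97,0,1.4,0,0,0,0.6],[-0.5,0,0.75,0,0,0,0.6]]]'; python3 -m pendant '[[[0,0,0,0,0,0,0.6],[0,0,0,0,0,0,0.6],[0,0,0,0,0,0,0.6]]]';python3 look.py 19; python3 wd.py 19
```

```text
clock: 27.48
tool_pos: [0.5544, 0.063, 0.1907]
orientation: [-89.9, -0.1, 160.1]
force: [1.0, 0.1, -6.2]
opening: 0.0652
clock: 28.48
tool_pos: [0.6415, -0.2691, 0.1896]
orientation: [-90.0, -0.2, 159.9]
force: [0.3, 0.3, -7.6]
opening: 0.0653
clock: 28.73
tool_pos: [0.6419, -0.2656, 0.1913]
orientation: [-90.0, -0.1, 160.1]
force: [-0.5, 1.2, -6.0]
opening: 0.065
{'clock': np.float64(28.7333), 'tool_pos': array([ 0.6419, -0.2656,  0.1913]), 'orientation': array([-9.001510e+01, -8.940000e-02,  1.600888e+02]), 'opening': np.float64(0.065), 'joint_pos': array([-6.46770e+00,  2.36432e+01,  7.37500e-01, -3.85000e-02,
       -6.71777e+01,  7.65715e+01]), 'force': array([-0.4895,  1.21  , -6.017 ])}
xl [ 0.6395 -0.2654] [ 216  145   70   75 4193] model 3839
```

View pics/w19.png

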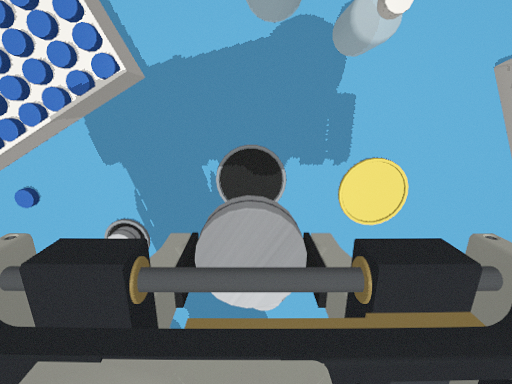

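```bash
python3 -m pendant '[[[-0.05,0.8,0.05,0,0,0,0.6],[0,1.8,0,0,0,0,0.6],[0,2.6,0,0,0,0,0.6],[0,2.8,0,0,0,0,0.6],[0,2.8,0,0,0,0,0.6],[0,2.2,0,0,0,0,0.6],[0,1.5,0,0,0,0,0.6],[0,1,0,0,0,0,0.6],[0,0.6,0,0,0,0,0.6],[0,0.3,0,0,0,0,0.6],[0,0,0,0,0,0,0.6],[0,0,0,0,0,0,0.6]]]'; python3 look.py 20
```

```text
clock: 29.78
tool_pos: [0.6435, -0.2671, 0.0291]
orientation: [-90.0, 0.1, 160.1]
force: [0.1, 0.1, -5.6]
opening: 0.0653
{'clock': np.float64(29.7833), 'tool_pos': array([ 0.6435, -0.2671,  0.0291]), 'orientation': array([-9.000760e+01,  9.240000e-02,  1.600927e+02]), 'opening': np.float64(0.0653), 'joint_pos': array([-6.55790e+00,  3.18910e+01, -8.83380e+00,  1.84000e-02,
       -4.91835e+01,  7.66386e+01]), 'force': array([ 0.0525,  0.0868, -5.577 ])}
```

View pics/w20.png

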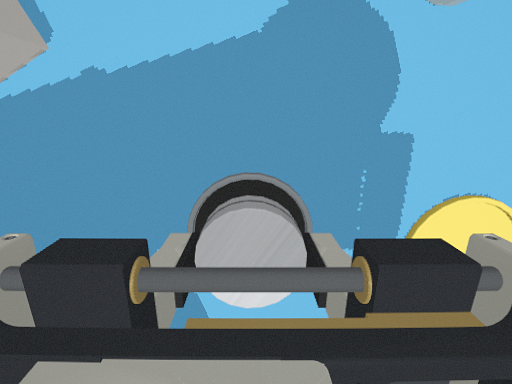

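Aligned with dish_xl, which is centred at column 250. I'll lower it.

```bash
python3 -m pendant '[[[0.05,0.5,0,0,0,0,0.6],[0,0.4,0,0,0,0,0.6],[0,0.3,0,0,0,0,0.6],[0,0.2,0,0,0,0,0.6],[0,0.1,0,0,0,0,0.6],[0,0,0,0,0,0,0.6],[0,0,0,0,0,0,0.6]]]';python3 -m pendant '[[[0,0.1,0,0,0,0,0.6],[0,0,0,0,0,0,0.6],[0,0,0,0,0,0,0.6]]]'; python3 -m pendant '[[[0,0.05,0,0,0,0,0.6],[0,0,0,0,0,0,0.6],[0,0,0,0,0,0,0.6]]]'
```

```text
clock: 30.42
tool_pos: [0.6423, -0.267, 0.0132]
orientation: [-90.0, 0.0, 160.1]
force: [-1.7, 1.0, -3.8]
opening: 0.0652
clock: 30.67
tool_pos: [0.6423, -0.267, 0.0131]
orientation: [-90.0, 0.0, 160.1]
force: [-5.0, 2.0, 4.9]
opening: 0.065
clock: 30.92
tool_pos: [0.6423, -0.267, 0.013]
orientation: [-90.0, 0.0, 160.1]
force: [-6.3, 2.7, 8.3]
opening: 0.0652
```

```bash
python3 -m pendant '[[[0,0,0,0,0,0,0.8],[0,0,0,0,0,0,0.9],[0,0,0,0,0,0,0.95],[0,0,0,0,0,0,0.95],[0,0,0,0,0,0,0.95],[0,-0.5,0,0,0,0,0.95],[0,-1.5,0,0,0,0,0.95],[0,-3,0,0,0,0,0.95],[0,-3,0,0,0,0,0.95],[0,-3,0,0,0,0,0.95],[0,-3,0,0,0,0,0.95],[0,-3,0,0,0,0,0.95]]]'; python3 look.py 21; python3 -m pendant '[[[4,-1,-0.5,0,0,0,0.95],[4,0,-0.5,0,0,0,0.95],[4,0,-0.5,0,0,0,0.95],[4,0,0,0,0,0,0.95],[2,0,0,0,0,0,0.95],[0,0,0,0,0,0,0.95],[0,0,0,0,0,0,0.95],[0,0,0,0,0,0,0.95]]]'; python3 look.py 22; python3 - <<'E'
from plant import *
from h import *
import pickle
S={n:snapshot(n) for n in ["scene","top"]}
pickle.dump(S,open('S1.pkl','wb'))
for n,s in S.items(): cv2.imwrite(f'pics/{n}1.png',rpx(s))
E
```

```text
clock: 31.92
tool_pos: [0.6422, -0.2669, 0.1836]
orientation: [-90.0, 0.0, 160.1]
force: [0.6, 0.4, -0.5]
opening: 0.0834
{'clock': np.float64(31.9167), 'tool_pos': array([ 0.6422, -0.2669,  0.1836]), 'orientation': array([-9.000080e+01,  2.610000e-02,  1.600756e+02]), 'opening': np.float64(0.0834), 'joint_pos': array([-6.55840e+00,  2.39384e+01,  1.39700e-01,  5.70000e-03,
       -6.61757e+01,  7.66318e+01]), 'force': array([ 0.6189,  0.4098, -0.5048])}
clock: 32.63
tool_pos: [0.479, -0.1916, 0.1923]
orientation: [-90.0, 0.1, 160.1]
force: [-0.9, -0.5, 0.5]
opening: 0.0833
{'clock': np.float64(32.6333), 'tool_pos': array([ 0.479 , -0.1916,  0.1923]), 'orientation': array([-9.001460e+01,  9.290000e-02,  1.600938e+02]), 'opening': np.float64(0.0833), 'joint_pos': array([ 4.04000e-02,  6.99390e+00, -2.21381e+01,  2.05000e-02,
       -6.07757e+01,  7.00433e+01]), 'force': array([-0.9476, -0.5037,  0.4594])}
```

View pics/w21.png

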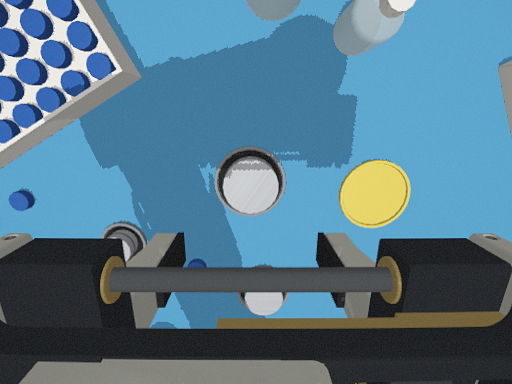

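View pics/w22.png

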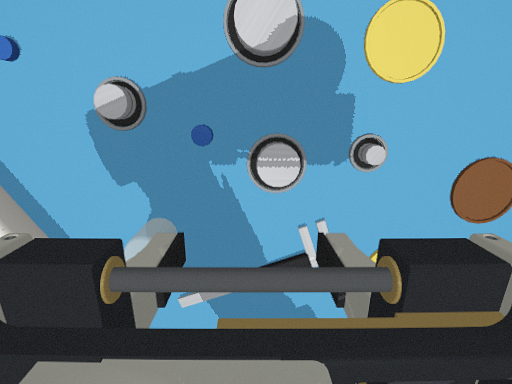

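View pics/scene1.png

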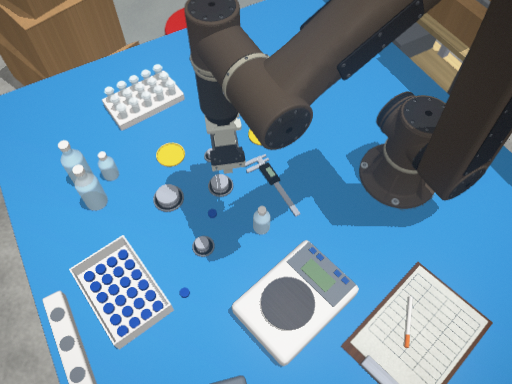

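View pics/top1.png

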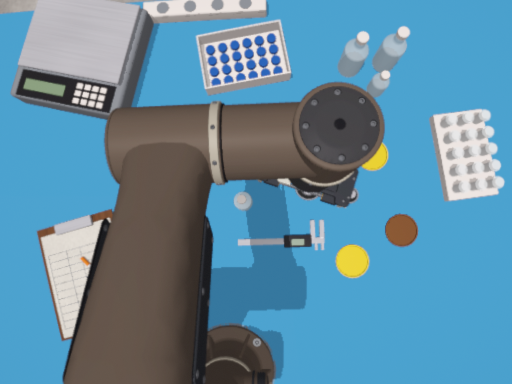

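All four weights appear in their dishes, and the bottle is still at (261,220) scene and (243,201) top. I'll overlay the expected flat-lying outlines to check height and centring.

```bash
python3 ov.py 22 '[[0.6425,-0.2667,0.033,0.029],[0.489,-0.2303,0.026,0.029],[0.6208,-0.0775,0.019,0.029],[0.4625,-0.342,0.012,0.029],[0.6425,-0.2667,0.041,0.007],[0.489,-0.2303,0.034,0.007],[0.6208,-0.0775,0.027,0.007],[0.4625,-0.342,0.020,0.007]]' 85,0,405,215 pics/ov22.png; python3 ov.py 21 '[[0.6425,-0.2667,0.033,0.029],[0.6425,-0.2667,0.041,0.007]]' 200,135,300,225 pics/ov21.png
```

```text
(no output)
```

View pics/ov22.png

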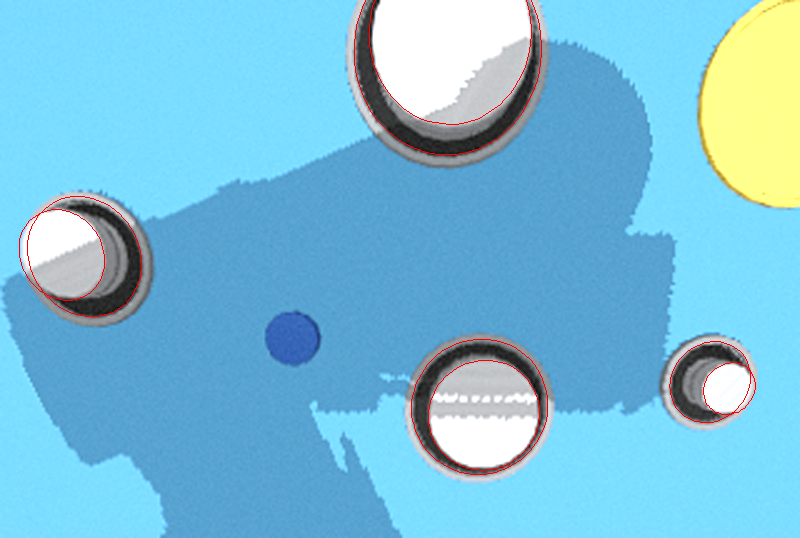

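View pics/ov21.png

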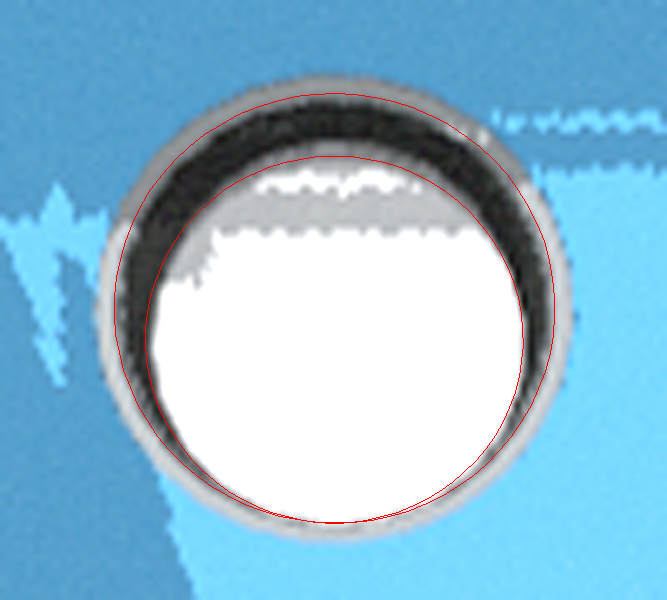

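All four weights match the flat-on-the-floor outlines within 1–2 mm. I'll hand in.

```bash
python3 - <<'E'
from plant import *
print(ctrl.get_obs()['clock']); print(ctrl.close_job())
E
```

```text
32.7833
the job is handed in; nothing more can be done
None
```

I took the stack down from the top (S, M, L, then XL) and set each weight in its own dark dish. The job was handed in at about 33 s of the 122 s allowed.

- **Setting down:** I lowered each weight until the tool felt contact of about 5 to 8 N, then opened the fingers. As XL touched down there was also a sideways force of about 6 N. XL still sat level and centred afterwards.
- **Last checks:** In the final wrist pictures, all four weights matched the outlines expected for flat, centred weights within about 1–2 mm. The scene and top pictures show the bottle upright and where it started, the pan empty, and the arm clear above the dishes.
- **Disagreement:** One automatic fit each for dish_xl, dish_l and dish_m was off by 2 to 7 mm, where the dish merged with the held weight or was cut by the picture edge. I set those aside and used the other views, which agreed within about 2 mm.

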